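Load the two-cavity stamping die

ROBOT

A 7-joint arm with a two-finger parallel gripper is mounted at the origin on a cart in front of the work surface, level with it; the furniture and walls round the work are solid. World frame = base frame: x ahead of the robot, y to its left, z up, the work surface at z = 0. Lengths are in m, angles in rad, forces in N, time in s.
With the tool pointing down it reaches from about 0.4 to 0.9 m from the base axis. Payload 5.5 kg.
Tool frame: the origin (TCP) lies midway between the tips of the shut fingers; the grasp point (between the pads) lies 19 mm behind it (manip.grip_depth is the distance from the TCP to the grasp point, in m); z points along the fingers, x is the direction in which the jaws open and shut, and the axes are right-handed (so a half turn about z gives the same grasp; the last joint's range is limited). The gripper opens to 92 mm and grips with 3 to 60 N. Pads are 19 mm wide; open, the fingers measure 130 mm over their backs; the gripper's body (75 mm by 190 mm) begins 47 mm behind the grasp point.
Start: joints at [1.391, 0.501, -0.427, 1.55, 0.221, 1.138, -0.21], TCP at [0.279, -0.587, 0.227] pointing down, gripper open.
Joint ranges: [-2.88, 2.88], [-0.31, 2.03], [-1.54, 1.56], [0.2, 2.42], [-1.41, 4.55], [0.19, 2.02], [-2.57, 2.57]. Speed limits (rad/s): [2.57, 2.57, 3.14, 3.14, 3.14, 3.14, 3.14].

INTERFACE

Orientations are given as a unit quaternion [x, y, z, w].
In Python, from bench import manip, effector, viewer gives the robot as it stands. Calls block until the motion is done:
- manip.move_pose(position, orientation): joint-space move of the TCP to a pose.
- manip.servo_line(position, ori=None, vel=0.15): straight line of the TCP; ori=None keeps the orientation; vel is the mean speed in m/s.
- manip.movej(angles): joint-space move.
- effector.open_jaws() and effector.close(f_grip=None): open the fingers fully, or close them until they stop; f_grip is the grip in N (None keeps the last).
- manip.sleep(seconds).
- manip.solve_ik(position, orientation): joint angles nearest the present ones, or None.
- viewer.get_image(name): name is "scene" or "top" or "wrist"; returns the picture (480x640x3 uint8, red, green, blue); there is no depth.
- viewer.get_calibration(name): a dict with "vfov" (degrees; the focal length in pixels is half the picture's height over the tangent of half this angle, whatever the lens; pixels are square), "cx", "cy" (the principal point, pixels), "dist_coeffs" ([k1, k2, p1, p2, k3] as OpenCV has them; the pictures are not rectified), "eye" and "attitude" of the camera in the world. Camera axes: x right, y down, z forward; pixel columns grow to the right and rows downward; lengths in m; the calibration is good to about 2 mm. A picture is of the moment at which its call begins: read the wrist's pose just before it. get_calibration takes no time and is no camera call; for the wrist camera it gives the pose at the moment of the call.
A pose or a line that the arm cannot do raises manip.PlanningError and nothing moves.
- manip.hand_in(): hands the job in, once; it reports no verdict.
Readings, each from a call of its own:
- manip.current_clock(): time.
- manip.current_q(): joint angles.
- manip.current_joint_velocities(): joint speeds.
- manip.current_tau(): joint torques, N m.
- manip.current_tool_pos(): TCP position.
- manip.current_tcp_rot(): TCP orientation.
- manip.current_force(): force on the tool from outside, world axes, zero at the start.
- manip.current_wrist_torque(): the same for the moment, N m.
- manip.current_finger_gap(): finger opening in m.
Only numpy, scipy, OpenCV 4.12 (cv2) and the standard library are available. Lean on these libraries where they do the work, as an engineer would, in place of code of your own. Each camera call takes 0.05 s, during which the arm holds its last target. There are 200 camera calls.

TASK

Load the stamping die on the bench: lift its hinged cover by the bar handle until it leans back on its stop, then set the round blank and the square blank into the die cavities of their own outline, each fully down on the cavity floor. Lower the blanks in rather than dropping them, and do not knock over the two glue bottles.

Things in the scene. Friction and masses are not known exactly. Their poses are not given: they have to be found in the camera images.
- die: steel die block fixed to the bench, 130 (x) x 210 (y) x 40 mm high on a 146 x 226 x 10 mm sole plate; origin at the centre of its underside, z up, -x is its front. Its flat top face is 40 mm above the bench and has two flat-floored cavities 7 mm deep, hidden under the cover while that is shut. Two stop posts stand behind the hinge, up to 67 mm high, their backs 96 mm behind the block's centre
- round_cavity (a point): centre of the floor of the round cavity, 49 mm in diameter, 7 mm deep, floor 33 mm above the bench; axes as the die; 52 mm to the +y side of the die's centre
- square_cavity (a point): centre of the floor of the square cavity, 45 x 45 mm, sides along the die's x and y, 7 mm deep, floor 33 mm above the bench; axes as the die; 52 mm to the -y side of the die's centre
- cover (a joint): angle of the grey cover, a shallow upside-down tray 130 x 210 x 18 mm high (0.25 kg) lying on the die block: 0 = shut, 1.85 rad = leaning back on its stop. Its hinge lies along the die's y axis at the rear (+x) top edge; opening lifts the front edge up and back. It falls shut below about 1.3 rad and falls open onto the stop beyond about 1.5 rad
- cover_bar (a point): middle of the cover's bar handle, a round steel bar 11 mm in diameter and 110 mm long along the die's y, on two thin legs 50 mm either side of the middle. Its axis is 36 mm off the cover's outer face (about 94 mm above the bench when shut), 108 mm from the hinge line along the cover; the cover's front edge is 25 mm further out. Moves with the cover
- cover_hinge (a point): point on the hinge axis at the middle of the cover, 68 mm behind the die's centre, 40 mm above the bench; the axis runs along the die's y
- round_blank: loose steel disc, 46 mm in diameter, 16 mm thick, lower rim chamfered 2 mm wide by 3 mm high, lying flat on the bench; origin at the centre of its underside, z up. Seated in its cavity it stands 9 mm above the die face
- square_blank: loose steel square slug, 42 x 42 mm, 16 mm thick, lower edges chamfered 2 mm wide by 3 mm high, lying flat on the bench; origin at the centre of its underside, x and y along its sides, z up. Seated in its cavity it stands 9 mm above the die face
- epoxy_a: glue bottle with blue cap standing beyond the blanks, 43 mm in diameter, 115 mm high; origin at the centre of its underside, z up
- epoxy_b: glue bottle with orange cap standing beside the other, 43 mm in diameter, 115 mm high; origin at the centre of its underside, z up
Mind the look-alikes: they are no part of the job. What is shaped like the square_blank but blue is not meant. What is shaped like the epoxy_a but brown is not meant.

How it is judged:
By the outcome, as a careful person would: the job done as asked, in the order asked, and still so for the second after the job is handed in, with the robot touching nothing.
It also fails if it takes over 72 s, if anything falls off the work surface, if the arm or the gripper's body presses on something with over 40 N, if the wrist force passes 120 N, or if a joint passes its speed limit or range.

## Working session

There is one attempt and no reset: what is moved stays moved. The work goes in short steps, each a Python script; the robot and the scene stay as the last script left them, time stands still between calls to the robot, and variables do not carry over. Pictures are saved under pics/ and viewed, about 8 in all and at most 12, crops included, and the job is handed in when it is done.

```bash
mkdir -p pics; ls; python3 - <<'E'
from bench import manip, effector, viewer
import cv2
for n in ["scene","top"]:
    im=viewer.get_image(n); cv2.imwrite(f"pics/{n}0.png",im[:,:,::-1]); print(n,viewer.get_calibration(n))
print(viewer.get_calibration("wrist")); print(manip.current_tcp_rot(), manip.current_clock(), manip.current_finger_gap())
E
```

```text
pics
scene {'vfov': 47.89893952794921, 'cx': 315.8133434385073, 'cy': 236.86348935634948, 'dist_coeffs': array([-0.06602998,  0.        ,  0.        ,  0.        ,  0.        ]), 'eye': array([0.11504285, 0.35649205, 0.74725872]), 'attitude': array([-0.46677138,  0.81730017, -0.29290426,  0.16838054])}
top {'vfov': 42.683176049290545, 'cx': 326.82856839596377, 'cy': 238.7081316599773, 'dist_coeffs': array([-0.07598407,  0.        ,  0.        ,  0.        ,  0.        ]), 'eye': array([0.4528379 , 0.06457006, 1.37204178]), 'attitude': array([ 0.71586375, -0.69626343,  0.03780786, -0.03642645])}
{'vfov': 67.8246306535824, 'cx': 322.3492006869943, 'cy': 238.00749604203625, 'dist_coeffs': array([-0.06240763,  0.        ,  0.        ,  0.        ,  0.        ]), 'eye': array([ 0.3470282 , -0.55447464,  0.38398401]), 'attitude': array([ 0.83666811, -0.52925776, -0.07644398,  0.11844417])}
[ 8.45120058e-01 -5.34575859e-01 -7.15784406e-04 -4.75514759e-04] 0.1 0.09162315799739511
```

View pics/top0.png

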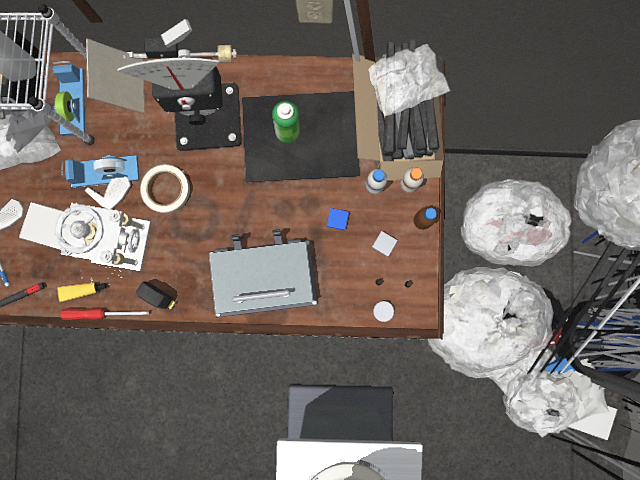

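View pics/scene0.png

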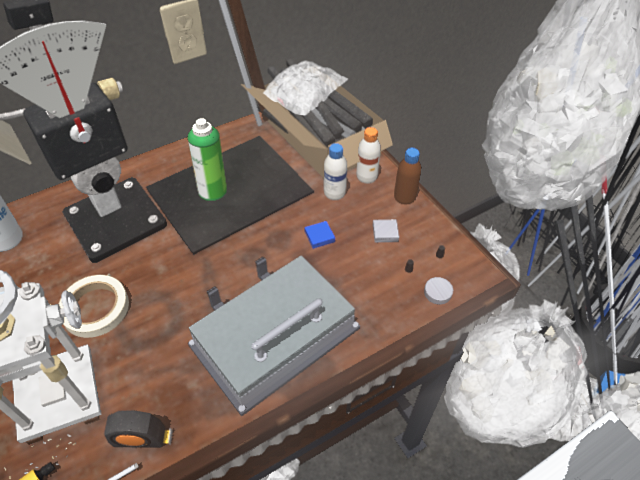

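The top view shows the die at about (263,277) with its bar from (235,297) to (294,291), and two stop posts behind it. The candidates are:
- **Square blank:** the grey square at (385,243) fits. The blue one at (338,219) is the look-alike.
- **Round blank:** the grey disc at (384,311).
- **Bottles:** white with a blue cap at (377,178) is epoxy_a, and the orange cap at (413,178) is epoxy_b. The brown one at (427,217) is the look-alike.

I'll confirm these in one enlarged crop.

```bash
cat > h.py <<'E'
from bench import manip, effector, viewer
import numpy as np, cv2
from scipy.spatial.transform import Rotation as R
def KD(c):
    f=240/np.tan(np.radians(c["vfov"]/2)); return np.array([[f,0,c["cx"]],[0,f,c["cy"]],[0,0,1.]]),np.array(c["dist_coeffs"])
def p2w(c,uv,z):
    K,D=KD(c); n=cv2.undistortPoints(np.array([[uv]],float),K,D)[0,0]
    d=R.from_quat(c["attitude"]).apply([n[0],n[1],1]); e=np.array(c["eye"]); return e+d*(z-e[2])/d[2]
def w2p(c,P):
    K,D=KD(c); r=R.from_quat(c["attitude"]).inv(); P=r.apply(np.atleast_2d(P)-c["eye"])
    return cv2.projectPoints(P,np.zeros(3),np.zeros(3),K,D)[0][:,0]
def down(yaw): # tool x axis (jaw direction) at yaw, z down
    return (R.from_euler('z',yaw)*R.from_euler('x',np.pi)).as_quat()
E
python3 - <<'E'
from h import *
im=cv2.imread("pics/top0.png")[165:345,195:455]
cv2.imwrite("pics/crop1.png",cv2.resize(im,None,fx=3,fy=3,interpolation=cv2.INTER_CUBIC))
E
```

```text
(no output)
```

View pics/crop1.png

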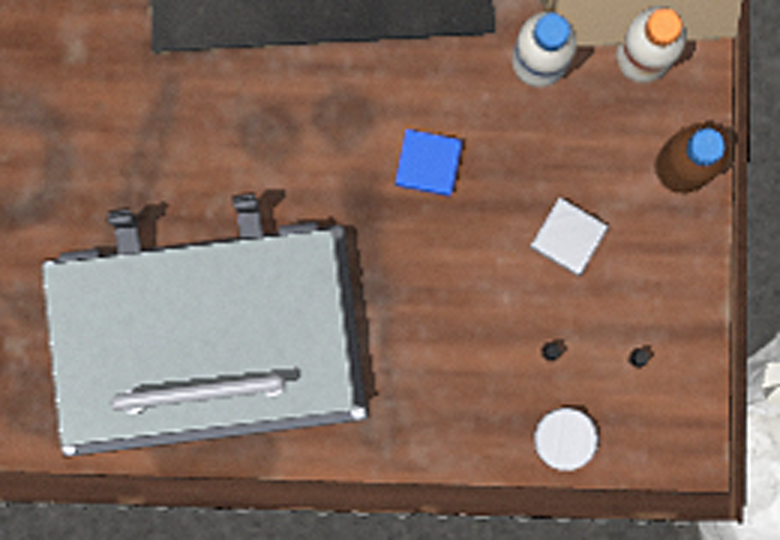

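The crop confirms the choice. The grey square is centred at (570,236) and rotated, and the disc at (567,439). The bar runs from (115,403) to (283,383). Two small black pegs at (553,350) and (640,356) need avoiding.

```bash
python3 - <<'E'
from h import *
c=viewer.get_calibration("top")
g=lambda u,v,z:p2w(c,(u/3+195-1/3,v/3+165-1/3),z)
np.set_printoptions(precision=4,suppress=True)
a,b=g(115,403,.094),g(283,383,.094); print("bar",a,b,(a+b)/2,np.linalg.norm(a-b),"dieyaw(y axis)",np.degrees(np.arctan2(*(a-b)[[1,0]]))-90)
cs=[g(43,262,.058),g(338,230,.058),g(355,410,.058),g(66,445,.058)]
for i in range(4): d=cs[(i+1)%4]-cs[i]; print("cov",cs[i],np.linalg.norm(d),np.degrees(np.arctan2(d[1],d[0]))%90)
cs=[g(563,198,.016),g(607,228,.016),g(581,274,.016),g(531,238,.016)]
for i in range(4): d=cs[(i+1)%4]-cs[i]; print("sq",cs[i],np.linalg.norm(d),np.degrees(np.arctan2(d[1],d[0]))%90)
print("sq c",np.mean(cs,0),"round",g(567,439,.016))
print("pegs",g(553,352,.0),g(640,358,.0)); print("post",g(122,214,.067),g(247,200,.067)); print("epx",g(552,30,.115),g(664,25,.115),g(707,145,.115))
E
```

```text
bar [0.4564 0.2551 0.094 ] [0.4736 0.1393 0.094 ] [0.465  0.1972 0.094 ] 0.11704494356208864 dieyaw(y axis) 8.436150124460454
cov [0.5556 0.3165 0.058 ] 0.21278826336865386 7.825517983659694
cov [0.5845 0.1057 0.058 ] 0.12904336266668848 7.122818541113162
cov [0.4565 0.0897 0.058 ] 0.20675344918347893 8.551133022049484
cov [0.4258 0.2941 0.058 ] 0.13172781264847233 9.769618115698776
sq [ 0.6172 -0.0591  0.016 ] 0.039393448590861274 57.00297776269748
sq [ 0.5958 -0.0921  0.016 ] 0.039407200111447514 61.67338182802578
sq [ 0.5611 -0.0734  0.016 ] 0.04545108870543795 55.59440074691235
sq [ 0.5868 -0.0359  0.016 ] 0.03826426458705444 52.753699522947535
sq c [ 0.5902 -0.0651  0.016 ] round [ 0.4397 -0.0653  0.016 ]
pegs [ 0.5036 -0.0552  0.    ] [ 0.5009 -0.1202  0.    ]
post [0.5908 0.2598 0.067 ] [0.6033 0.1709 0.067 ]
epx [ 0.7226 -0.0404  0.115 ] [ 0.7285 -0.1183  0.115 ] [ 0.6449 -0.1491  0.115 ]
```

Next I'll check that a hook-style opening path is reachable: shut fingers under the bar, tilted, following the arc.

```bash
cat >> h.py <<'E'
DC=np.array([0.5056,0.2014,0]); DY=np.radians(8.3)
def die2w(p): return DC+R.from_euler('z',DY).apply(p)
def hook(th,phi,off,s,flip):
    """TCP pose with bar at distance s back from tip and off in front (die +x side) of finger axis; phi = lean to the robot"""
    a=np.arctan2(54,108)+th; r=np.hypot(.054,.108)
    bar=np.array([.068-r*np.cos(a),0,.040+r*np.sin(a)])
    back=np.array([-np.sin(phi),0,np.cos(phi)]); n=np.array([np.cos(phi),0,np.sin(phi)]) # n: finger -> bar
    tcp=bar-s*back-off*n
    z=-back; x=np.array([0,1.,0])*(1 if flip else -1); y=np.cross(z,x)
    q=(R.from_euler('z',DY)*R.from_matrix(np.c_[x,y,z])).as_quat()
    return die2w(tcp),q
E
python3 - <<'E'
from h import *
np.set_printoptions(precision=2,suppress=True)
for flip in (0,1):
  for ph0 in (50,40,30):
    print(flip,ph0)
    for th in np.linspace(0,1.85,5):
        f=th/1.85; p,q=hook(th,np.radians(ph0*(1-f)-16*f),.0155,.016,flip); j=manip.solve_ik(p,q); print(round(th,2),p,j)
for nm,p,y in [("round",(.4397,-.0653,.0085),98.3),("sq",(.5902,-.0651,.0085),57)]:
  for k in (0,-180): print(nm,y+k,manip.solve_ik(np.array(p),down(np.radians(y+k))))
for yy in (.052,-.052):
  for k in (0,-180): print("place",yy,k,manip.solve_ik(die2w([0,yy,.042]),down(np.radians(98.3+k))))
E
```

```text
0 50
0.0 [0.47 0.2  0.07] None
0.46 [0.5  0.2  0.11] [-0.81  0.26  0.23  2.42  1.88  0.2   2.42]
0.92 [0.54 0.21 0.14] [ 0.27  0.45 -0.89  2.06  0.8   0.65 -2.56]
1.39 [0.59 0.21 0.14] [ 0.25  0.71 -0.92  1.68  0.63  1.07 -2.3 ]
1.85 [0.63 0.22 0.12] [ 0.13  0.97 -0.89  1.27  0.58  1.46 -2.16]
0 40
0.0 [0.46 0.2  0.07] None
0.46 [0.49 0.2  0.12] [-1.51  0.48  1.13  2.35 -1.14  0.3  -0.88]
0.92 [0.54 0.21 0.14] [ 0.15  0.43 -0.73  1.99  0.57  0.7  -2.35]
1.39 [0.59 0.21 0.14] [ 0.24  0.73 -0.93  1.64  0.62  1.13 -2.28]
1.85 [0.63 0.22 0.12] [ 0.13  0.97 -0.89  1.27  0.58  1.46 -2.16]
0 30
0.0 [0.46 0.19 0.07] None
0.46 [0.49 0.2  0.12] [-0.53  0.26  0.01  2.22  0.31  0.37 -2.22]
0.92 [0.54 0.21 0.14] [ 0.24  0.51 -0.86  1.91  0.59  0.84 -2.34]
1.39 [0.59 0.21 0.14] [ 0.24  0.76 -0.93  1.6   0.61  1.19 -2.26]
1.85 [0.63 0.22 0.12] [ 0.13  0.97 -0.89  1.27  0.58  1.46 -2.16]
1 50
0.0 [0.47 0.2  0.07] None
0.46 [0.5  0.2  0.11] [ 0.18  0.37 -0.86  2.39  1.72  0.51 -0.44]
0.92 [0.54 0.21 0.14] [ 0.53  0.7  -1.3   2.05  1.13  0.91  0.35]
1.39 [0.59 0.21 0.14] [ 0.12  0.62 -0.71  1.68  0.47
[... 422 characters left out ...]
0.12] [ 0.45  0.53 -1.15  2.2   1.1   0.7   0.27]
0.92 [0.54 0.21 0.14] [ 0.49  0.79 -1.3   1.91  0.96  1.08  0.53]
1.39 [0.59 0.21 0.14] [ 0.18  0.72 -0.84  1.6   0.53  1.15  0.93]
1.85 [0.63 0.22 0.12] [ 0.2   1.05 -1.07  1.27  0.73  1.53  0.89]
round 98.3 [ 0.73  0.62 -0.76  2.18  0.75  0.63  1.13]
round -81.7 [ 0.49  0.53 -0.48  2.19  0.48  0.53 -1.78]
sq 57 [ 0.68  0.85 -0.84  1.81  0.82  0.87  0.43]
sq -123 [ 0.31  0.68 -0.32  1.83  0.32  0.68 -2.34]
place 0.052 0 [ 0.03  0.68 -0.71  1.9   0.61  0.79  0.7 ]
place 0.052 -180 [ 0.04  0.69 -0.73  1.9   0.63  0.8  -2.46]
place -0.052 0 [ 0.27  0.67 -0.78  1.96  0.66  0.79  0.83]
place -0.052 -180 [ 0.23  0.65 -0.72  1.96  0.61  0.76 -2.27]
```

```bash
python3 - <<'E'
from h import *
np.set_printoptions(precision=2,suppress=True)
for flip in (0,1):
  for ph in (35,30,25,20,15,10,0):
    r=[]
    for th in (0,.15,.3,.45):
      p,q=hook(th,np.radians(ph),.0155,.018,flip); j=manip.solve_ik(p,q); r.append(j is not None)
    print(flip,ph,r)
for ph in (25,20,15):
  p,q=hook(0,np.radians(ph),.0155,.018,1);print(ph,p,manip.solve_ik(p,q))
E
```

```text
0 35 [False, False, False, False]
0 30 [False, False, False, False]
0 25 [False, True, True, True]
0 20 [True, True, True, True]
0 15 [True, True, True, True]
0 10 [True, True, True, True]
0 0 [True, True, True, True]
1 35 [False, False, False, False]
1 30 [False, False, True, True]
1 25 [True, True, True, True]
1 20 [True, True, True, True]
1 15 [True, True, True, True]
1 10 [True, True, True, True]
1 0 [True, True, True, True]
25 [0.46 0.19 0.07] [ 0.19  0.45 -0.87  2.38  1.53  0.51 -0.26]
20 [0.46 0.19 0.07] [ 0.38  0.56 -1.08  2.31  1.35  0.64 -0.01]
15 [0.46 0.19 0.07] [ 0.34  0.54 -1.02  2.25  1.11  0.63  0.22]
```

```bash
cat > open.py <<'E'
from h import *
np.set_printoptions(precision=3,suppress=True)
PH=lambda th: np.radians(np.interp(th,[0,.3,.7,1.3,1.85],[22,28,32,15,-16]))
OFF=lambda th: np.interp(th,[0,1.45,1.75,1.85],[.0155,.0155,.019,.020])
effector.close(f_grip=10)
p,q=hook(0,PH(0),.021,-.07,1)
manip.move_pose(p,q); print("pre",manip.current_clock(),manip.current_tool_pos())
im=viewer.get_image("wrist"); cv2.imwrite("pics/w1.png",im[:,:,::-1])
p,q=hook(0,PH(0),.021,.019,1); manip.servo_line(p,q,vel=.12); print("in",manip.current_force())
E
python3 open.py; python3 - <<'E'
from h import *
im=viewer.get_image("wrist"); im2=viewer.get_image("scene")
cv2.imwrite("pics/w2.png",np.hstack([cv2.resize(cv2.imread("pics/w1.png"),(400,300)),cv2.resize(im[:,:,::-1],(400,300))]))
cv2.imwrite("pics/w2.png",np.vstack([cv2.imread("pics/w2.png"),cv2.resize(im2[180:420,160:440,::-1],(350,300)).copy() if 0 else np.hstack([cv2.resize(im2[220:420,160:427,::-1],(400,300)),np.zeros((300,400,3),np.uint8)])]))
E
```

```text
pre 4.3167 [0.421 0.188 0.151]
in [0.738 0.727 0.274]
```

View pics/w2.png

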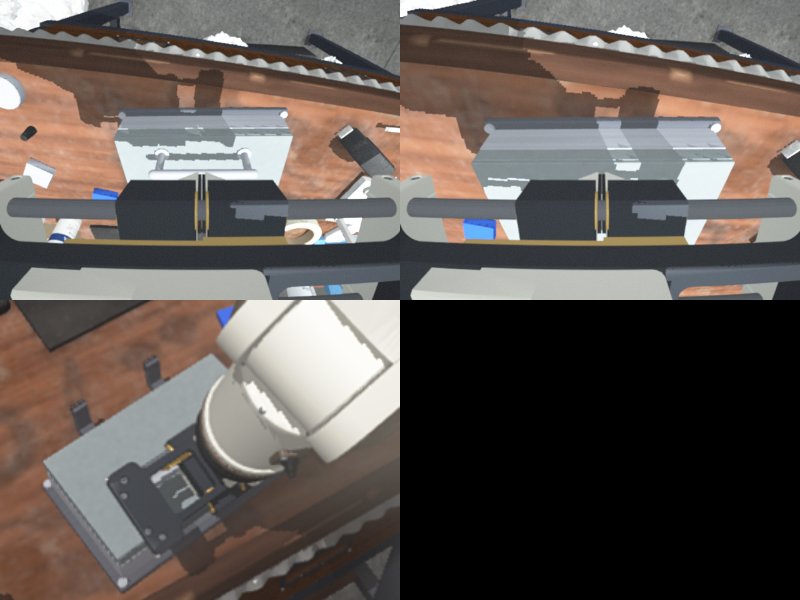

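The wrist view shows the shut fingers centred on the handle in front of the bar, with no contact force. I'll follow the arc now.

```bash
cat > arc.py <<'E'
from h import *
exec(open("open.py").read().split("effector.close")[0].split("E\n")[-1])
for th in [0,.15,.3,.5,.7,.9,1.1,1.3,1.45,1.6,1.75,1.85]:
    p,q=hook(th,PH(th),OFF(th),.019,1)
    manip.servo_line(p,q,vel=.10); f=manip.current_force(); print(th,f,round(manip.current_clock(),2))
    if np.linalg.norm(f)>25: print("STOP"); break
cv2.imwrite("pics/s3.png",viewer.get_image("scene")[:,:,::-1])
E
python3 arc.py
```

```text
0 [-1.796  0.611 -0.221] 5.61
0.15 [-2.77  -0.259  0.094] 5.94
0.3 [-1.931 -0.594  0.458] 6.28
0.5 [-1.048 -0.356 -0.387] 6.67
0.7 [-0.838 -0.051 -0.415] 7.08
0.9 [-1.4   -0.073 -1.044] 7.53
1.1 [ 0.024 -0.398  0.212] 7.89
1.3 [-0.301  0.088  0.429] 8.26
1.45 [ 0.076 -0.204  0.928] 8.56
1.6 [0.903 0.054 0.26 ] 8.86
1.75 [ 0.628 -0.881  0.266] 9.16
1.85 [-0.655  0.224 -0.596] 9.41
```

View pics/s3.png

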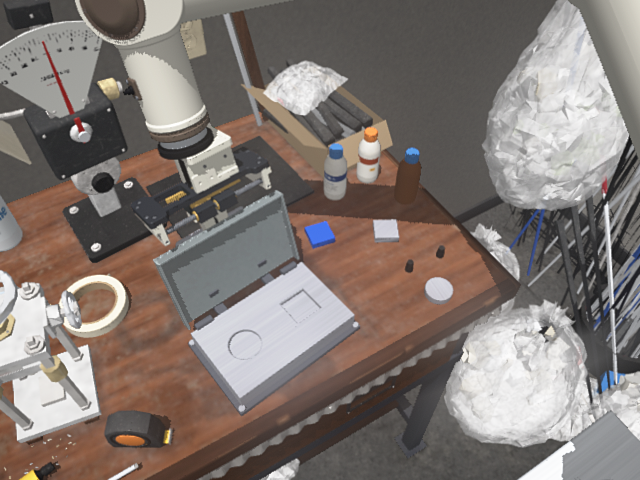

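The cover is open, and both cavities are visible: round at (245,345) and square at (300,305). I'll withdraw along the finger axis and look at the die from the wrist.

```bash
python3 - <<'E'
from h import *
p,q=hook(1.85,np.radians(-16),.020,-.10,1); manip.servo_line(p,q,vel=.2); print(manip.current_force())
effector.open_jaws()
manip.move_pose(die2w([.07,0,.26]),down(DY+np.pi/2)); print(manip.current_clock(),manip.current_tool_pos())
import pickle
c=viewer.get_calibration("wrist"); im=viewer.get_image("wrist"); pickle.dump(c,open("c4.pkl","wb"))
cv2.imwrite("pics/w4.png",im[:,:,::-1])
for nm,P in [("rc",[0,.052,.04]),("sc",[0,-.052,.04])]: print(nm,w2p(c,die2w(P)))
E
```

```text
[-0.87496284 -0.87210374 -1.19714121]
12.2167 [0.57468262 0.21059601 0.26086313]
rc [[373.74336519 139.63609482]]
sc [[272.69888243 139.66433295]]
```

View pics/w4.png

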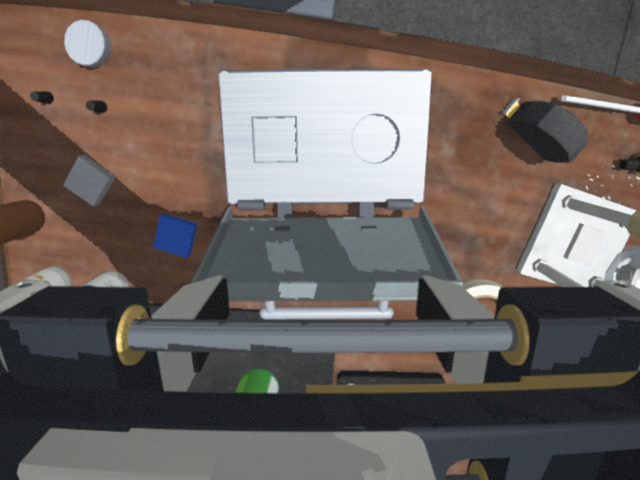

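```bash
python3 - <<'E'
import cv2,numpy as np
im=cv2.imread("pics/w4.png")
a=cv2.resize(im[95:180,240:410],None,fx=4.5,fy=4.5,interpolation=cv2.INTER_CUBIC) #765x382
b=cv2.resize(im[15:75,55:115],None,fx=3.5,fy=3.5,interpolation=cv2.INTER_CUBIC) #210
d=cv2.resize(im[150:210,55:115],None,fx=3.5,fy=3.5,interpolation=cv2.INTER_CUBIC)
bot=np.zeros((210,765,3),np.uint8); bot[:,:210]=b; bot[:,220:430]=d
cv2.imwrite("pics/c5.png",np.vstack([a,bot]))
E
```

```text
(no output)
```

View pics/c5.png

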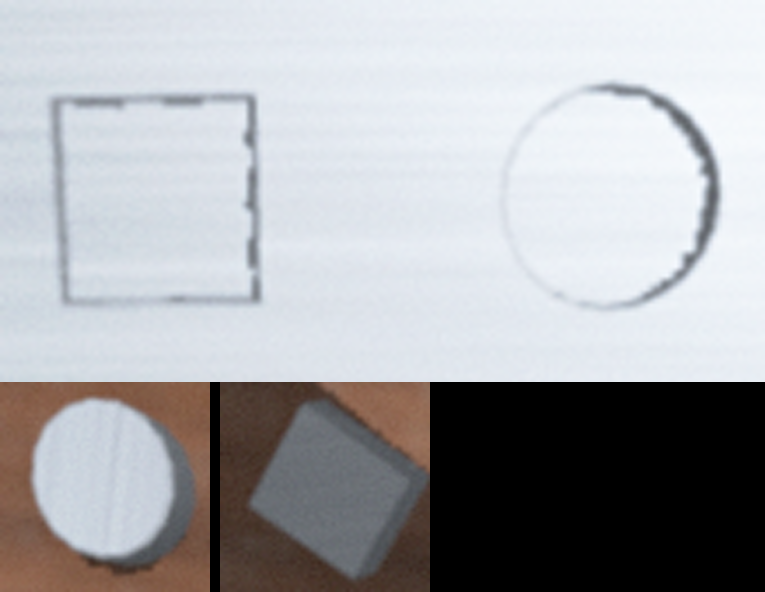

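```bash
python3 - <<'E'
from h import *
import pickle; c=pickle.load(open("c4.pkl","rb")); np.set_printoptions(precision=4,suppress=True)
A=lambda u,v,z:p2w(c,((u+.5)/4.5-.5+240,(v+.5)/4.5-.5+95),z)
B=lambda u,v,oy,ox,z:p2w(c,((u+.5-ox)/3.5-.5+55,(v+.5-382)/3.5-.5+oy),z)
def quad(cs):
    for i in range(4): d=cs[(i+1)%4]-cs[i]; print("  ",np.linalg.norm(d)*1e3,(np.degrees(np.arctan2(d[1],d[0]))+45)%90-45)
    return np.mean(cs,0)
sc=quad([A(52,96,.04),A(256,95,.04),A(260,301,.04),A(64,302,.04)])
L,Rr,T,Bo=A(500,195,.04),A(720,195,.04),A(610,82,.04),A(610,308,.04)
rc=(L+Rr+T+Bo)/4; print("rdiam",np.linalg.norm(L-Rr),np.linalg.norm(T-Bo))
d=rc-sc; print("sc",sc,"rc",rc,np.linalg.norm(d),"yaw",np.degrees(np.arctan2(d[1],d[0]))-90)
L,Rr=B(32,478,15,0,.016),B(175,478,15,0,.016); T,Bo=B(104,398,15,0,.016),B(104,558,15,0,.016)
print("disc",B(104,478,15,0,.016),np.linalg.norm(L-Rr),np.linalg.norm(T-Bo))
print("sq",quad([B(308,401,150,220,.016),B(411,477,150,220,.016),B(352,578,150,220,.016),B(250,505,150,220,.016)]))
E
```

```text
46.073407034383386 8.215049256829843
   45.78338115453417 8.424754474428411
   45.630190218288135 8.372177423118757
   45.91227595400419 8.97751003945831
rdiam 0.05039174205805923 0.050255008430705767
sc [0.5122 0.1519 0.04  ] rc [0.4964 0.2541 0.04  ] 0.1033777073199403 yaw 8.790599569968947
disc [ 0.439  -0.0646  0.016 ] 0.04622400730581264 0.045821772354363945
   40.327271371910044 -30.31038052898127
   42.612385033531986 -29.85864501215359
   40.61530504687948 -29.857136702432726
   42.932376765925056 -30.244718515487506
sq [ 0.5882 -0.0642  0.016 ]
```

```bash
cat >> h.py <<'E'
DC=np.array([0.5043,0.2030,0]); DY=np.radians(8.5)
E
python3 - <<'E'
from h import *
np.set_printoptions(precision=4,suppress=True)
manip.move_pose([.517,-.108,.237],down(np.radians(98.3)))
c=viewer.get_calibration("wrist"); im=viewer.get_image("wrist"); cv2.imwrite("pics/w6.png",im[:,:,::-1])
u,v=w2p(c,[.439,-.0646,.016])[0]; print(u,v,manip.current_tool_pos(),manip.current_clock())
x0,y0=int(u)-40,int(v)-40; g=cv2.cvtColor(im,cv2.COLOR_RGB2GRAY)[y0:y0+80,x0:x0+80]
t,m=cv2.threshold(g,0,255,cv2.THRESH_OTSU)
for th in (t,150,175):
    m=(g>th).astype(np.uint8); cnt=max(cv2.findContours(m,0,cv2.CHAIN_APPROX_NONE)[0],key=cv2.contourArea); e=cv2.fitEllipse(cnt)
    print(th,e,p2w(c,(e[0][0]+x0,e[0][1]+y0),.016))
cv2.imwrite("pics/c6.png",cv2.resize(im[y0:y0+80,x0:x0+80,::-1],None,fx=5,fy=5,interpolation=cv2.INTER_CUBIC))
E
```

```text
373.1215443691574 137.56947458259467 [ 0.5178 -0.1062  0.2374] 13.55
181.0 ((38.983394622802734, 40.24966812133789), (42.57958984375, 44.496551513671875), 18.286226272583008) [ 0.4389 -0.0658  0.016 ]
150 ((39.02242660522461, 40.227439880371094), (43.548980712890625, 45.58253479003906), 18.811790466308594) [ 0.4388 -0.0658  0.016 ]
175 ((38.99799346923828, 40.226253509521484), (42.68307876586914, 44.68157958984375), 22.417194366455078) [ 0.4388 -0.0658  0.016 ]
```

```bash
cat >> h.py <<'E'
def st(t=""): print(t,"t=%.2f"%manip.current_clock(),"tcp",manip.current_tool_pos(),"F",manip.current_force(),"gap %.4f"%manip.current_finger_gap())
def grasp2(xy,y1,y2,zg=.009,f=30):
    """squeeze at yaw y1, then regrasp at y2 (deg): centres the part in both directions"""
    xy=list(xy)
    for y,ff in ((y1,12),(y2,f)):
        q=down(np.radians(y)); manip.move_pose(xy+[.06],q); manip.servo_line(xy+[zg],q,vel=.12)
        manip.sleep(.2); st("dn"); effector.close(f_grip=ff); st("cl")
        if y==y1: effector.open_jaws(); manip.servo_line(xy+[.06],q,vel=.2)
E
python3 - <<'E'
from h import *
np.set_printoptions(precision=4,suppress=True)
manip.move_pose([.439,-.0655,.10],down(np.radians(53)))
grasp2((.439,-.0655),53,143)
E
```

```text
dn t=15.47 tcp [ 0.4397 -0.0657  0.0098] F [ 0.0129 -0.0993  0.3614] gap 0.0918
cl t=16.27 tcp [ 0.4389 -0.0655  0.0089] F [ 0.4378 -0.0254 -0.0616] gap 0.0455
dn t=19.57 tcp [ 0.4396 -0.0656  0.0097] F [ 0.0884  0.4432 -0.0318] gap 0.0917
cl t=20.38 tcp [ 0.439  -0.0655  0.009 ] F [-0.1004 -0.6326 -0.1596] gap 0.0445
```

```bash
python3 - <<'E'
from h import *
np.set_printoptions(precision=4,suppress=True)
manip.servo_line([.439,-.0655,.13],vel=.25)
q=down(DY+np.pi/2)
manip.move_pose([.4964,.2541,.13],q); manip.servo_line([.4964,.2541,.070],q,vel=.12); manip.sleep(.3); st("hover")
im=viewer.get_image("wrist"); c=viewer.get_calibration("wrist")
cv2.imwrite("pics/w7.png",cv2.resize(im[120:360,170:490,::-1],None,fx=2.4,fy=2.4,interpolation=cv2.INTER_CUBIC))
print(w2p(c,[[.4964,.2541,.04],[.4964,.2541,.061]]))
E
```

```text
hover t=23.19 tcp [0.4968 0.2543 0.0706] F [ 0.008   0.0119 -2.709 ] gap 0.0442
[[321.7173 271.0061]
 [321.6769 286.1516]]
```

View pics/w7.png

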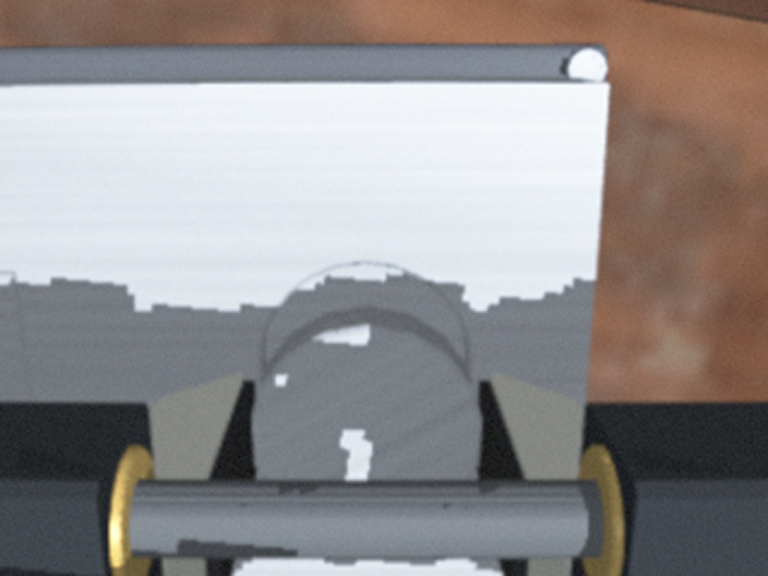

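The held disc (253–480 px, centre 366) sits over the cavity rim (263–467 px, centre 365), and the front rim row matches the prediction. I'll lower it in.

```bash
cat >> h.py <<'E'
def lower(xy,zs=(.052,.048,.045,.043,.0415),fmax=12,vel=.04):
    fz0=np.mean([manip.current_force()[2] for _ in range(5)])
    for z in zs:
        manip.servo_line(list(xy)+[z],vel=vel); f=manip.current_force()-[0,0,fz0]; print(z,manip.current_tool_pos(),f)
        if np.linalg.norm(f)>fmax: print("contact"); return z
    return 0
E
python3 - <<'E'
from h import *
np.set_printoptions(precision=4,suppress=True)
z=lower((.4964,.2541)); st()
E
```

```text
0.052 [0.4962 0.2542 0.0518] [-0.3713  0.0377  0.4231]
0.048 [0.4963 0.254  0.0478] [-0.3245 -0.0566  0.2839]
0.045 [0.4963 0.254  0.0448] [1.2379 0.0203 1.4565]
0.043 [0.4963 0.254  0.0429] [-0.4228 -0.5402  0.6019]
0.0415 [0.4966 0.2543 0.042 ] [-1.5659 -1.324   4.9888]
 t=24.84 tcp [0.4966 0.2543 0.042 ] F [-1.5659 -1.324   2.7976] gap 0.0447
```

```bash
python3 - <<'E'
from h import *
np.set_printoptions(precision=4,suppress=True)
effector.open_jaws(); manip.servo_line([.4964,.2541,.13],vel=.25)
q=down(np.radians(60)); S=[.589,-.0645]
manip.move_pose(S+[.16],q); manip.servo_line(S+[.009],q,vel=.15); manip.sleep(.2); st("dn")
effector.close(f_grip=20); st("cl")
manip.servo_line(S+[.10],q,vel=.2)
P=[.439,-.0655]; q=down(np.radians(53)); manip.move_pose(P+[.06],q); manip.servo_line(P+[.0092],q,vel=.1); effector.open_jaws()
manip.servo_line(P+[.06],q,vel=.2)
q=down(np.radians(143)); manip.move_pose(P+[.06],q); manip.servo_line(P+[.009],q,vel=.12); manip.sleep(.2)
effector.close(f_grip=30); st("regrip")
manip.servo_line(P+[.13],q,vel=.25)
X=[.5122,.1519]; q=down(DY+np.pi/2)
manip.move_pose(X+[.13],q); manip.servo_line(X+[.070],q,vel=.12); manip.sleep(.3); st("hover")
im=viewer.get_image("wrist"); c=viewer.get_calibration("wrist")
cv2.imwrite("pics/w8.png",cv2.resize(im[120:360,170:490,::-1],None,fx=2.4,fy=2.4,interpolation=cv2.INTER_CUBIC))
Y=np.array([-np.sin(DY),np.cos(DY),0]); Xd=np.array([np.cos(DY),np.sin(DY),0]); C=np.array(X+[.04])
print((w2p(c,[C-.0225*Xd-.0225*Y,C-.0225*Xd+.0225*Y])-[170,120])*2.4)
E
```

```text
dn t=28.87 tcp [ 0.5897 -0.0647  0.0099] F [ 0.2535 -1.0752  0.4527] gap 0.0917
cl t=29.71 tcp [ 0.5889 -0.0645  0.009 ] F [-0.9135 -0.0133  0.3036] gap 0.0416
regrip t=35.81 tcp [ 0.439  -0.0655  0.009 ] F [ 0.1575 -0.5634 -0.8999] gap 0.0411
hover t=38.37 tcp [0.5126 0.152  0.0706] F [ 0.9211  0.3979 -1.794 ] gap 0.0413
[[265.9138 270.3976]
 [462.8807 270.2766]]
```

View pics/w8.png

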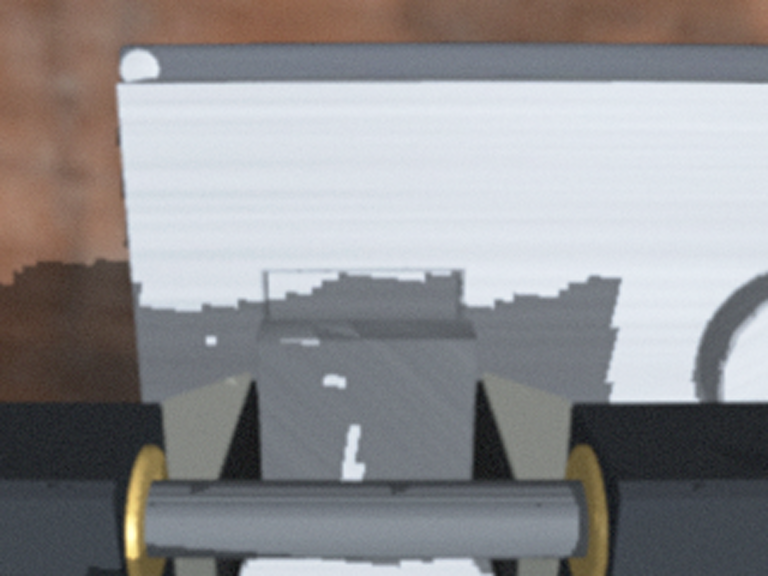

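The square sits parallel over its rim (263–463 px, row 270, matching the prediction), within about 0.5 mm. The seated disc is visible at the right. I'll lower it in.

```bash
python3 - <<'E'
from h import *
np.set_printoptions(precision=4,suppress=True)
z=lower((.5122,.1519)); st()
if z==0 or z<=.0425:
    effector.open_jaws(); manip.servo_line([.5122,.1519,.13],vel=.25)
    manip.move_pose(die2w([.07,0,.26]),down(DY+np.pi/2)); manip.sleep(.3); st()
    c=viewer.get_calibration("wrist"); im=viewer.get_image("wrist")
    cv2.imwrite("pics/w9.png",cv2.resize(im[50:300,200:460,::-1],None,fx=2.4,fy=2.4,interpolation=cv2.INTER_CUBIC))
    for y in (.052,-.052): print((w2p(c,die2w([0,y,.049]))-[200,50])*2.4,(w2p(c,die2w([0,y,.049])+[[.023,0,0],[-.023,0,0]])-[200,50])*2.4)
    cv2.imwrite("pics/s9.png",viewer.get_image("scene")[:,:,::-1])
E
```

```text
0.052 [0.512  0.152  0.0518] [ 0.3015 -0.7498  0.772 ]
0.048 [0.5121 0.1518 0.0478] [-0.1221  0.17    0.0511]
0.045 [0.5121 0.1518 0.0448] [ 0.2966 -0.3862  0.5722]
0.043 [0.5121 0.1519 0.0429] [ 0.0683 -0.7672  1.1793]
0.0415 [0.5124 0.152  0.042 ] [-0.7967 -1.0397  6.3405]
 t=40.02 tcp [0.5124 0.152  0.042 ] F [-0.7967 -1.0397  4.5532] gap 0.0413
 t=42.44 tcp [0.573  0.2124 0.2588] F [-0.4131 -1.1737 -0.4936] gap 0.0918
[[419.6634 218.2777]] [[409.7666 273.4617]
 [429.7908 161.5293]]
[[170.2721 218.5195]] [[164.2237 273.759 ]
 [176.5828 161.6699]]
```

```bash
python3 - <<'E'
import cv2,numpy as np
a=cv2.imread("pics/w9.png")[:340]; s=cv2.imread("pics/s9.png")[110:420,150:480]
s=cv2.resize(s,None,fx=.82,fy=.82); o=np.zeros((600,640,3),np.uint8); o[:340,:a.shape[1]]=a[:, :640]; o[342:342+s.shape[0],:s.shape[1]]=s
cv2.imwrite("pics/f.png",o)
E
```

```text
(no output)
```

View pics/f.png

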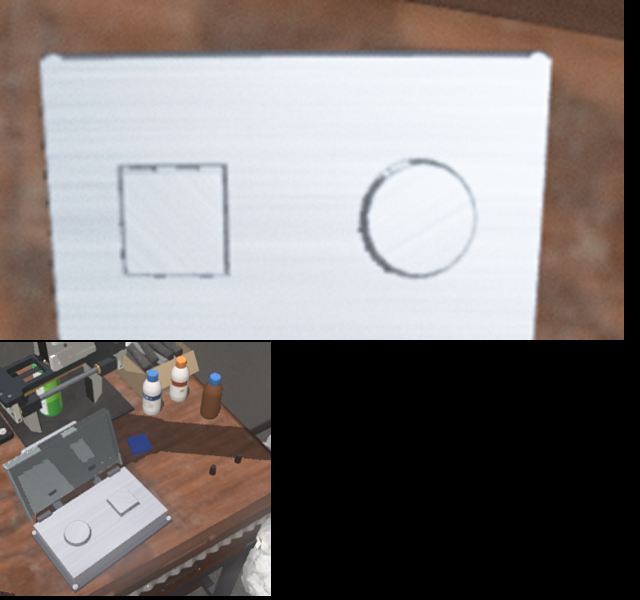

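The final view shows both blanks flat in their own cavities at equal height, the cover on its stop, and the bottles upright. I'm handing in.

```bash
python3 -c "
from h import *
manip.hand_in(); st()"
```

```text
the job is handed in; nothing more can be done
the job is handed in; nothing more can be done
```

The die is loaded and the job is handed in, with the clock last reading about 42 s of the 72 s allowed. No check failed.

- **Cover:** I hooked the bar with the shut fingers and swung it open along its arc until the cover leaned back on its stop. Sampled wrist forces stayed under about 3 N.
- **Blanks:** I squeezed each one in two directions to centre it in the grip, then lowered it into its own cavity. Both met the floor at the expected height (TCP at 42 mm), with about 5–6 N of contact force.
- **Final pictures:** both blanks lie flat in their own cavities, the cover is open on its stop, and the two glue bottles and the look-alikes are where they were. The gripper was open and clear of everything at hand-in.
- **Measurements:** the top and wrist cameras disagreed by about 2 mm on the square blank's position and about 3° on its angle. The regrip took care of that. TCP readings differed from the commanded position by up to about 2 mm after moves.

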